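Switch the stream selector from drain to the collecting beaker

ROBOT

A 6-joint arm with a two-finger parallel gripper is mounted at the origin on the work surface. World frame = base frame: x ahead of the robot, y to its left, z up, the work surface at z = 0. Lengths are in m, angles in rad, forces in N, time in s.
With the tool pointing down it reaches from about 0.35 to 0.775 m from the base axis. Payload 7.3 kg.
Tool frame: the origin (TCP) lies midway between the tips of the shut fingers; the grasp point (between the pads) lies 19 mm behind it; z points along the fingers, y is the line along which they close (so a half turn about z gives the same grasp; the last joint's range is limited). The gripper opens to 92 mm and grips with 3 to 60 N. Pads are 19 mm wide; open, the fingers measure 130 mm over their backs; the gripper's body (75 mm by 190 mm) begins 47 mm behind the grasp point.
Start: joints at [1.053, 0.342, 1.524, -0, 1.275, -0.146], TCP at [0.191, 0.489, 0.188] pointing down, gripper open.
Joint ranges: [-2.53, 2.53], [-0.77, 2.02], [0.04, 2.7], [-1, 4.14], [0.28, 2.66], [-3.11, 3.11]. Speed limits (rad/s): [2.57, 2.57, 3.14, 3.14, 3.14, 3.14].

INTERFACE

Orientations are given as [roll, pitch, yaw] about the fixed x, y, z axes, in that order (R = Rz(yaw) Ry(pitch) Rx(roll)).
In Python, from cell import monitor, vision, workorder gives the robot as it stands.
- The arm moves only by the tool move_arm, never from a script. Its argument "rows" is a list of rows, each a list of 5 numbers: the shift along the world's x, y, z in mm, then the turn about the world's z in rad, then the closure, from -1 (fully open) to 1 (shut). A call has 1 to 12 rows; each row shifts and turns the commanded pose from where the row before left it; what a row does not reach is not made up. A row lasts 1/10 s, in which the tool goes at most 50 mm and 8.59 degrees, less where a joint would pass 70% of its speed; a pose out of reach is approached as far as the arm can. A call is refused whole if a number of a shift passes 50 or a number of a turn 0.15, either way. A call with a gripper value outside its range is refused whole. The fingers move at their own pace and stop on an object; "newtons" is the grip in N (left out, the last holds). Time passes only in rows, so rows that do not move let the fingers close. It gives the time, the measured TCP pose, the force, the opening and the grip force at its end, in the units of the state.
- monitor.observe(): the state, without advancing time (a new reading comes with each control period).
- vision.read_camera(name): name is "scene" or "top" or "wrist"; returns the picture (384x512x3 uint8, red, green, blue); there is no depth.
- vision.get_calibration(name): a dict with "K" (3x3 intrinsics, pixels), "T" (4x4, takes a point from camera to world coordinates); the wrist camera has in their place "mount" (4x4, takes a point from camera to tool coordinates, whose origin is the TCP and whose axes are the flange's). Camera axes: x right, y up, looking along -z (the intrinsics and any distortion apply to the point x, -y, -z); pixel columns grow to the right and rows downward; lengths in m; the calibration is good to about 2 mm. A picture is of the moment at which its call begins: read the wrist's pose just before it. get_calibration takes no time and is no camera call.
- workorder.hand_in(): hands the job in; it is judged then, once.
The state is a dict: "time": time; "qpos": joint angles; "qvel": joint speeds; "joint_efforts": joint torques, N m; "tool_pos": TCP position; "tool_rot": TCP orientation; "contact_force": force on the tool from outside, world axes, zero at the start; "torque": the same for the moment, N m; "opening": finger opening in m; "grip_force": force on a finger pad.
Only numpy, scipy, OpenCV 4.12 (cv2) and the standard library are available. Lean on these libraries where they do the work, as an engineer would, in place of code of your own. Each camera call takes 0.05 s, during which the arm holds its last target. There are 200 camera calls.

TASK

On the flat metal tray, push the stream selector's upright tab round until its spout points down into the middle of the wide open beaker, wherever that stands among the four vessels. Then press the round start button at the robot's side of the tray fully down and let it come up again. Push gently with the fingertips on the tab only, not on the spout or the rest of the selector; do not grip, move or lift anything, and leave the beaker and everything else where they stand.

Things in the scene. Friction and masses are not known exactly. Their poses are not given: they have to be found in the camera images.
- base: stream selector: flat metal tray 390 x 360 x 8 mm fixed to the bench, white round housing (124 mm across, 80 mm high) at its centre. Origin on the bench under the housing, on the turning axis. +x points away from the robot to the drain funnel (135 mm out, 58 mm high), within 0.3 rad of world x. Four vessels stand 135 mm from the axis at about -70, -35, 35 and 70 degrees from +x, in any order
- axis (a point): point on the selector's upright turning axis, 100 mm above the bench
- selector (a joint): angle of the rotor (rad): 0 = spout over the drain funnel (base +x), growing anticlockwise from above, -1.7 to 1.7. Starts near 0 and stays where it is left: friction 0.25 N m (3 N on the tab 90 mm from the axis), no detents or spring. Grey disc 112 mm across, 82 to 96 mm above the bench; its steel hub, 40 mm across, reaches 156 mm (colliders selector_c0 to c2)
- tab_mid (a point): push point of the tab, in the middle of its thickness, 90 mm from the axis, 104 mm above the bench. The tab is a black upright plate sticking out radially from the rotor, exactly opposite the spout (towards the robot at the start): 8 mm thick, 45 to 110 mm from the axis, 87 to 121 mm above the bench. Push its flat side, under 20 N (collider selector_c3)
- outlet (a point): open end of the spout, 135 mm from the axis, 117 mm above the bench. The spout is a steel tube 10 mm thick that runs out radially from the hub 137 mm above the bench, is bent down at its end, and turns with the rotor. Not to be touched (colliders selector_c4 to c6)
- beaker_mid (a point): centre (half-way up) of the wide open white plastic beaker, straight-walled, 80 mm across and 85 mm high, loose on the tray; it is the only open wide vessel of the four on the tray
- start (a joint): travel of the start button (m): 0 up, 0.006 fully down; a spring brings it up again; fully down takes 5 N
- start_top (a point): centre of the top of the round black start button, 30 mm across, pressed straight down; 160 mm from the axis along base -x
- flask_mid (a point): centre of a white conical flask, narrow-necked, 62 mm across the foot, 97 mm high, loose on the tray; leave alone
- cylinder_mid (a point): centre of a slim white measuring cylinder on a 50 mm foot, 100 mm high, loose on the tray; leave alone
- bottle_mid (a point): centre of a white capped jar, 58 mm across, 100 mm high, loose on the tray; leave alone
- tip_box: box of pipette tips 85 x 120 x 64 mm on the bench, origin under its centre; leave alone
- tube_rack: rack of capped tubes 70 x 170 x 77 mm on the bench, origin under its centre; leave alone
- tub: open white plastic tub, 100 mm across, 75 mm high, on the bench (not on the tray), origin under its centre; leave alone
- reagent: reagent bottle 70 mm across, 150 mm high, on the bench, origin under its centre; leave alone
- beaker: the same beaker; origin at the centre of its underside, 8 mm above the bench

How it is judged:
On the way, in this order (a step that is already met when the one before it is completed fails the run):
1. the spout's end is over the middle of the beaker and the selector is at rest (horizontal distance between outlet and beaker_mid below 0.015 m and velocity of joint selector between -0.05 and 0.05 rad/s), for 0.2 s.
2. the start button is pressed fully down (horizontal distance between outlet and beaker_mid below 0.015 m and value of joint start above 0.005 m), for 0.05 s.
At the end, for the whole second after the job is handed in: The spout's end is within 15 mm (horizontally) of the beaker's axis with the selector at rest, the start button is up again (less than 1.5 mm down) after being pressed, and the beaker stands where it was at the start (within 12 mm) (all of step 1 and value of joint start below 0.0015 m and distance of beaker_mid from where it was at the start of the episode below 0.012 m and linear speed of beaker below 0.02 m/s); the robot touches nothing.
It fails at once if the start button is pressed while the spout is not over the middle of the beaker (value of joint start above 0.003 m and not (horizontal distance between outlet and beaker_mid below 0.015 m)).
It fails at once if the spout is touched or the rotor is pushed elsewhere than on the tab (contact force between any of the fingers, the arm and selector_c0 above 1.5 N or contact force between any of the fingers, the arm and selector_c1 above 1.5 N or contact force between any of the fingers, the arm and selector_c2 above 1.5 N or contact force between any of the fingers, the arm and selector_c4 above 1.5 N or contact force between any of the fingers, the arm and selector_c5 above 1.5 N or contact force between any of the fingers, the arm and selector_c6 above 1.5 N).
It fails at once if the tab is gripped or pushed roughly (more than 20 N) (contact force between the fingers and selector_c3 above 20 N).
It fails at once if the beaker is moved, lifted or tipped (distance of beaker_mid from where it was at the start of the episode above 0.012 m).
It fails at once if another thing on the tray or bench is moved, lifted or tipped (distance of any of flask_mid, cylinder_mid, bottle_mid, tip_box, tube_rack, tub, reagent from where it was at the start of the episode above 0.015 m).
It also fails if it takes over 51 s, if anything falls off the work surface, if the arm or the gripper's body presses on something with over 40 N, if the wrist force passes 120 N, or if a joint passes its speed limit or range.

## Working session

There is one attempt and no reset: what is moved stays moved. The work goes in short steps, Python scripts to look and compute and a tool call to move; the robot and the scene stay as the last step left them, time stands still between calls to the robot, and variables do not carry over. Pictures are saved under pics/ and viewed, at most 10 in all, crops included, and the job is handed in when it is done.

Besides the shell and the picture viewer there is one more tool, called as name(argument=value, ...), one argument or row to a line, values as JSON. move_arm: Moves the arm, as the interface text tells. Its arguments: {"type":"object","properties":{"rows":{"type":"array","items":{"type":"array","items":{"type":"number"}}},"newtons":{"type":"number"}},"required":["rows"]}

```bash
mkdir -p pics; cat > h.py <<'E'
import numpy as np, cv2
from cell import monitor, vision, workorder
def cam(name):
    c=vision.get_calibration(name); K=np.array(c["K"])
    return c,K,np.array(c["T"]) if "T" in c else None
def ray(name,u,v,z):
    c,K,T=cam(name)
    d=np.linalg.inv(K)@[u,v,1]; d=T[:3,:3]@[d[0],-d[1],-d[2]]; o=T[:3,3]
    return o+d*(z-o[2])/d[2]
def proj(name,p):
    c,K,T=cam(name)
    q=np.linalg.inv(T)@np.r_[p,1]; q=K@[q[0],-q[1],-q[2]]; return q[:2]/q[2]
E
python3 - <<'E'
from h import *
for n in("top","scene"):
    im=vision.read_camera(n); cv2.imwrite(f"pics/{n}0.png",im[:,:,::-1]); print(vision.get_calibration(n))
s=monitor.observe(); print(s)
E
```

```text
{'K': array([[368.56264673,   0.        , 253.34916381],
       [  0.        , 368.56264673, 193.58451962],
       [  0.        ,   0.        ,   1.        ]]), 'T': array([[-0.01502887,  0.98751747, -0.15679087,  0.43587586],
       [-0.99972402, -0.01767221, -0.01547859, -0.01645619],
       [-0.01805622,  0.15651497,  0.98751052,  1.06925953],
       [ 0.        ,  0.        ,  0.        ,  1.        ]])}
{'K': array([[436.63231829,   0.        , 254.8925374 ],
       [  0.        , 436.63231829, 195.25721536],
       [  0.        ,   0.        ,   1.        ]]), 'T': array([[-0.076867  , -0.83350436,  0.54713978,  1.44610131],
       [ 0.99699803, -0.06937187,  0.034387  ,  0.05622627],
       [ 0.00929439,  0.54814051,  0.83633462,  1.34983399],
       [ 0.        ,  0.        ,  0.        ,  1.        ]])}
{'time': 0.1, 'qpos': array([ 1.05300611e+00,  3.42678250e-01,  1.52492247e+00,  2.60225246e-05,
        1.27544862e+00, -1.46008612e-01]), 'qvel': array([ 0.0013841 , -0.00237939, -0.00375941, -0.00119368,  0.00131168,
       -0.00083591]), 'joint_efforts': array([ 1.68895349e-03, -4.32004917e+01, -2.44696462e+01,  7.20232632e-02,
        5.25958801e-02, -4.47040054e-05]), 'tool_pos': array([0.19047788, 0.48876147, 0.1872011 ]), 'tool_rot': array([-3.14015509e+00, -2.36553921e-04,  2.76980328e+00]), 'contact_force': array([ 0.47832238, -0.55437141,  0.50655902]), 'torque': array([-0.01917385,  0.01029954, -0.00820424]), 'grip_force': 0.0, 'opening': 0.09238150618110061}
```

View pics/top0.png

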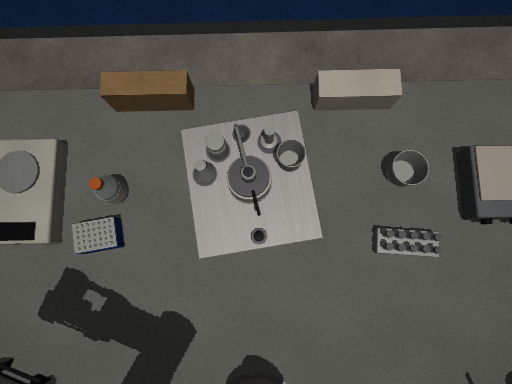

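View pics/scene0.png

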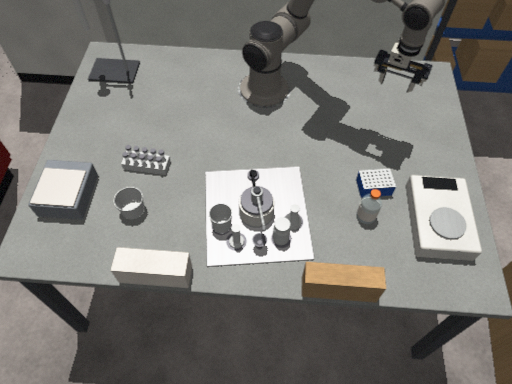

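The top view shows the wide open beaker at (290,154), to the right of the housing hub at (249,172). The tab points towards the robot at (257,205), and the button is at (259,236). The spout needs to turn clockwise by about 70°. Next I'll measure it properly.

```bash
python3 - <<'E'
from h import *
im=cv2.imread("pics/top0.png"); g=cv2.cvtColor(im,cv2.COLOR_BGR2GRAY)
m=(g>120).astype(np.uint8); m[:100]=0;m[270:]=0;m[:,:175]=0;m[:,330:]=0
cs,_=cv2.findContours(m,0,2); c=max(cs,key=cv2.contourArea)
r=cv2.minAreaRect(cv2.convexHull(c)); b=cv2.boxPoints(r)
P=np.array([ray("top",*p,.008) for p in b]); ctr=P.mean(0); print("tray",b,P.round(4),ctr, np.linalg.norm(P-np.roll(P,1,0),axis=1))
crop=im[110:260,180:325]; cv2.imwrite("pics/topcrop.png",cv2.resize(crop,None,fx=4,fy=4,interpolation=cv2.INTER_CUBIC))
sc=cv2.imread("pics/scene0.png")[160:270,195:320]; cv2.imwrite("pics/scrop.png",cv2.resize(sc,None,fx=5,fy=5,interpolation=cv2.INTER_CUBIC))
E
```

```text
tray [[177.67569 130.05405]
 [300.91895 109.51349]
 [322.2433  237.45944]
 [199.00003 258.     ]] [[ 0.802   0.225   0.008 ]
 [ 0.8587 -0.1472  0.008 ]
 [ 0.4742 -0.1944  0.008 ]
 [ 0.4216  0.1576  0.008 ]] [0.63911537 0.01022756 0.008     ] [0.38630217 0.37653056 0.38737654 0.35590195]
```

View pics/topcrop.png

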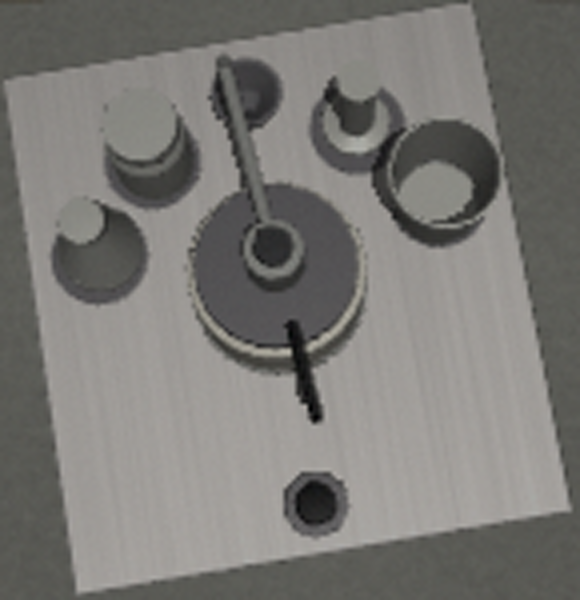

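View pics/scrop.png

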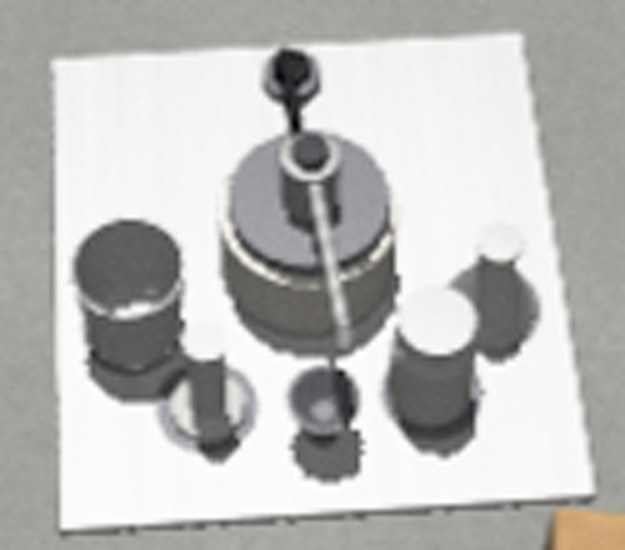

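```bash
python3 - <<'E'
from h import *
t=lambda x,y,z: ray("top",180+x/4-.375,110+y/4-.375,z)
s=lambda x,y,z: ray("scene",195+x/5-.4,160+y/5-.4,z)
C=np.array([t(*p,.008) for p in((5,78),(472,3),(570,510),(78,593))]); print("tray t",C.round(4),C.mean(0),np.linalg.norm(C-np.roll(C,1,0),axis=1))
f=C[:2].mean(0)-C[2:].mean(0); l=C[[0,3]].mean(0)-C[[1,2]].mean(0); print("yaw",np.arctan2(f[1],f[0]),np.arctan2(-l[0],l[1]))
D=np.array([s(*p,.008) for p in((55,60),(520,37),(592,494),(63,527))]); print("tray s",D.mean(0),np.linalg.norm(D-np.roll(D,1,0),axis=1))
for n,a in dict(disc=t(278,266,.096),hub=t(273,249,.156),hubs=s(310,155,.156),discs=s(310,204,.096),rim=t(443,174,.093),rims=s(129,268,.093),btn=t(316,502,.025),btns=s(291,68,.025),spout=t(222,60,.137),tabend=t(316,418,.121),tabin=t(292,322,.121)).items(): print(n,a.round(4))
h=t(273,249,.156)
for a in (t(443,174,.093),s(129,268,.093),t(316,502,.025),t(222,60,.137),t(316,418,.121)):
  d=(a-h)[:2]; print(np.hypot(*d),np.degrees(np.arctan2(d[1],d[0])))
E
```

```text
tray t [[ 0.8047  0.2154  0.008 ]
 [ 0.8562 -0.1372  0.008 ]
 [ 0.4751 -0.1941  0.008 ]
 [ 0.422   0.1572  0.008 ]] [0.63948982 0.01031092 0.008     ] [0.38712926 0.35634914 0.38525615 0.35535138]
yaw 0.14952174826301912 0.1474820827405918
tray s [0.6410316  0.01097665 0.008     ] [0.38561286 0.35631342 0.3843452  0.35469484]
disc [0.6382 0.0095 0.096 ]
hub [0.6368 0.0109 0.156 ]
hubs [0.6463 0.0113 0.156 ]
discs [0.6462 0.0121 0.096 ]
rim [ 0.7007 -0.1037  0.093 ]
rims [ 0.7051 -0.105   0.093 ]
btn [ 0.4829 -0.0132  0.025 ]
btns [ 0.4814 -0.0137  0.025 ]
spout [0.7692 0.0435 0.137 ]
tabend [ 0.5325 -0.0144  0.121 ]
tabin [5.956e-01 2.000e-04 1.210e-01]
0.13120465574965712 -60.869239845505575
0.1345361689427023 -59.50890803013676
0.15578033630844587 -171.1132892282792
0.1363691153434526 13.850154505625035
0.10733162541191482 -166.36694702217744
```

move_arm(
  rows=[
    [0,0,40,0,1],
    [0,0,30,0,1],
    [24.6,-36,0,0.04,1],
    [24.6,-36,0,0.04,1],
    [24.6,-36,0,0.04,1],
    [24.6,-36,0,0.04,1],
    [24.6,-36,0,0.04,1],
    [24.6,-36,0,0.04,1],
    [24.6,-36,0,0.04,1],
    [24.6,-36,0,0.04,1],
    [24.6,-36,0,0.04,1],
    [24.6,-36,0,0.04,1],
  ],
  newtons=20,
)

```text
time: 1.3
tool_pos: [0.4372, 0.1275, 0.2577]
tool_rot: [3.141, -0.0, -3.112]
contact_force: [0.0, 0.7, -0.8]
opening: 0.0017
grip_force: 0.0
```

move_arm(
  rows=[
    [24.6,-36,0,0.04,1],
    [24.6,-36,0,0.04,1],
    [24.6,-36,0,0.04,1],
    [24.6,-36,0,0.04,1],
    [24.6,-36,0,0.04,1],
    [0,0,0,0,1],
    [0,0,0,0,1],
    [0,0,0,0,1],
  ],
)

```text
time: 2.1
tool_pos: [0.5591, -0.05, 0.2576]
tool_rot: [3.141, -0.001, -2.913]
contact_force: [0.0, 0.3, -0.3]
opening: 0.0004
grip_force: 0.0
```

```bash
python3 - <<'E'
from h import *
s=monitor.observe(); p=s["tool_pos"]; print(s)
im=vision.read_camera("wrist"); cv2.imwrite("pics/w1.png",im[:,:,::-1])
c=vision.get_calibration("wrist");print(c)
E
```

```text
{'time': 2.1, 'qpos': array([-2.25935807e-01,  3.68945397e-01,  1.29180090e+00,  4.00921907e-04,
        1.48187100e+00, -2.02525578e+00]), 'qvel': array([ 0.01313777, -0.01363518,  0.00072218, -0.00227558, -0.00226229,
       -0.00357865]), 'joint_efforts': array([-8.12015031e-01, -4.53832197e+01, -2.62033045e+01, -1.12803220e-01,
        2.84214062e-02, -2.24476125e-04]), 'tool_pos': array([ 0.55908873, -0.04997374,  0.25764511]), 'tool_rot': array([ 3.14078408e+00, -7.45363333e-04, -2.91310452e+00]), 'contact_force': array([ 0.03801913,  0.27149184, -0.26098134]), 'torque': array([ 0.05572219,  0.04983311, -0.00552829]), 'grip_force': 0.0, 'opening': 0.00035374959078253665}
{'K': array([[301.0199475 ,   0.        , 252.56017909],
       [  0.        , 301.0199475 , 194.66666472],
       [  0.        ,   0.        ,   1.        ]]), 'mount': array([[-1.44067740e-04,  9.51955117e-01,  3.06237547e-01,
         8.23874787e-02],
       [ 9.99999508e-01,  4.37592845e-04, -8.89835623e-04,
        -6.20445462e-04],
       [-9.81090934e-04,  3.06237268e-01, -9.51954712e-01,
        -1.96630356e-01],
       [ 0.00000000e+00,  0.00000000e+00,  0.00000000e+00,
         1.00000000e+00]])}
```

View pics/w1.png

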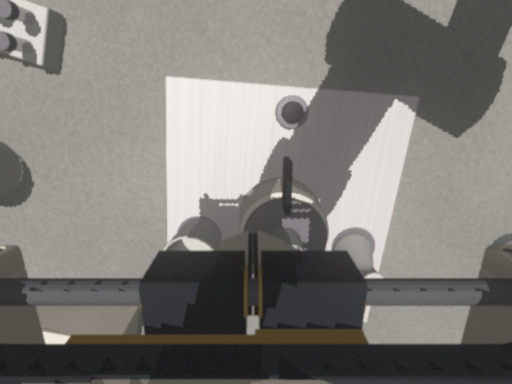

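The wrist view shows the closed fingers at column 253, on the −y side of the tab at (288,158–210). The button is at (291,112). I'll check the tab and button positions by casting rays.

```bash
cat >> h.py <<'E'
from scipy.spatial.transform import Rotation as R
def wray(s,u,v,z):
    c=vision.get_calibration("wrist");K=np.array(c["K"]);M=np.array(c["mount"])
    T=np.eye(4);T[:3,:3]=R.from_euler("xyz",s["tool_rot"]).as_matrix();T[:3,3]=s["tool_pos"];T=T@M
    d=np.linalg.inv(K)@[u,v,1]; d=T[:3,:3]@[d[0],-d[1],-d[2]]; o=T[:3,3]
    return o+d*(z-o[2])/d[2]
E
python3 - <<'E'
from h import *
s=monitor.observe()
print(wray(s,288,157,.121),wray(s,288,212,.121),wray(s,291,112,.025))
A=np.array([.640,.0105])
for a in np.radians([193.6,185,175,165,155,145,135,127,122,118.7]):
    u=np.array([np.cos(a),np.sin(a)]);n=np.array([-u[1],u[0]])
    print(np.degrees(a).round(1),(1000*(A+.092*u+.023*n)).round(1))
E
```

```text
[ 0.53129823 -0.01570389  0.121     ] [0.59492199 0.00156556 0.121     ] [ 0.48492889 -0.01272129  0.025     ]
193.6 [556.  -33.5]
185.0 [550.4 -20.4]
175.0 [546.3  -4.4]
165.0 [545.2  12.1]
155.0 [546.9  28.5]
145.0 [551.4  44.4]
135.0 [558.7  59.3]
127.0 [566.3  70.1]
122.0 [571.7  76.3]
118.7 [575.6  80.2]
```

move_arm(
  rows=[
    [0,0,-40,0,1],
    [0,0,-40,0,1],
    [0,0,-40,0,1],
    [0,0,-25,0,1],
    [0,0,-10,0,1],
    [0,0,0,0,1],
    [-2,8,0,0,1],
    [-2,7,0,-0.05,1],
    [0,0,0,0,1],
  ],
)

```text
time: 3.05
tool_pos: [0.5564, -0.0348, 0.1048]
tool_rot: [-3.141, 0.003, -2.963]
contact_force: [-0.0, -0.7, -1.5]
opening: 0.0003
grip_force: 0.0
```

move_arm(
  rows=[
    [-2,5,0,-0.04,1],
    [-2,5,0,-0.04,1],
    [-1.5,4.5,0,-0.04,1],
    [-1.4,5.3,0,-0.058,1],
    [-1.4,5.3,0,-0.058,1],
    [-1.3,5.4,0,-0.058,1],
    [-0.4,5.5,0,-0.058,1],
    [-0.4,5.5,0,-0.058,1],
    [-0.3,5.5,0,-0.058,1],
  ],
)

```text
time: 3.95
tool_pos: [0.5458, 0.0114, 0.1043]
tool_rot: [3.141, 0.003, 2.851]
contact_force: [0.2, 0.8, 0.2]
opening: 0.0008
grip_force: 0.0
```

```bash
python3 - <<'E'
from h import *
im=vision.read_camera("top")[:,:,::-1]; print(monitor.observe()["contact_force"])
cv2.imwrite("pics/t2.png",cv2.resize(im[110:260,180:325],None,fx=4,fy=4,interpolation=cv2.INTER_CUBIC))
E
```

```text
[-0.84734636  0.69265406  0.57678869]
```

View pics/t2.png

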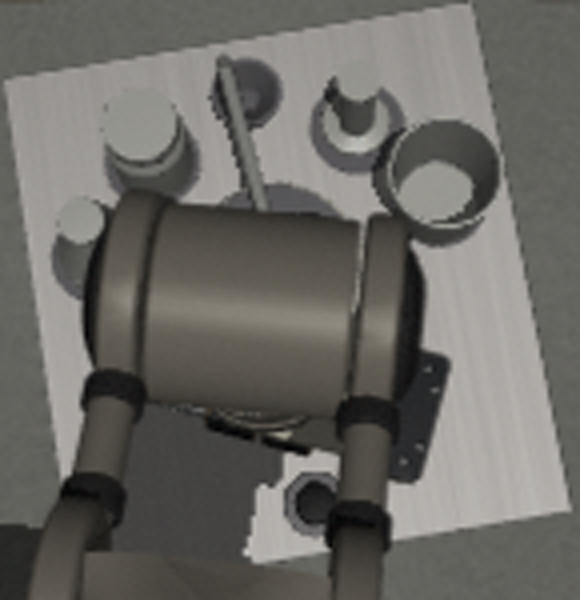

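The top view shows the spout end still at (222,60), so the rotor has not turned even though the tool has moved past where I expected the tab. I need to see the fingers and tab before pushing any further.

```bash
python3 - <<'E'
from h import *
a=vision.read_camera("wrist")[:,:,::-1]; b=vision.read_camera("scene")[:,:,::-1]
b=cv2.resize(b[90:240,190:320],(444,512),interpolation=cv2.INTER_CUBIC)
out=np.zeros((560,800,3),np.uint8); out[:267,:356]=cv2.resize(a,(356,267)); out[:512,356:800]=b
out[270:540,:356]=cv2.resize(a[150:300,150:350],(356,270))
cv2.imwrite("pics/c3.png",out)
print(monitor.observe())
E
```

```text
{'time': 4.1, 'qpos': array([-1.19725566e-01,  4.58376789e-01,  1.59052627e+00,  1.01872322e-05,
        1.09064150e+00, -1.40350904e+00]), 'qvel': array([-0.00901882,  0.00418272,  0.00321061, -0.00253105, -0.00189138,
       -0.01291956]), 'joint_efforts': array([ 3.28538110e-01, -4.66487467e+01, -2.19682878e+01,  3.16503248e-02,
        9.61714424e-02,  2.85404753e-01]), 'tool_pos': array([0.54561843, 0.01131571, 0.10392627]), 'tool_rot': array([3.14124271e+00, 2.01799685e-03, 2.85457475e+00]), 'contact_force': array([-0.3380255 , -0.13595863, -0.49557267]), 'torque': array([-0.01592991,  0.01608713, -0.05970118]), 'grip_force': 0.0, 'opening': 0.00014547520205962836}
```

View pics/c3.png

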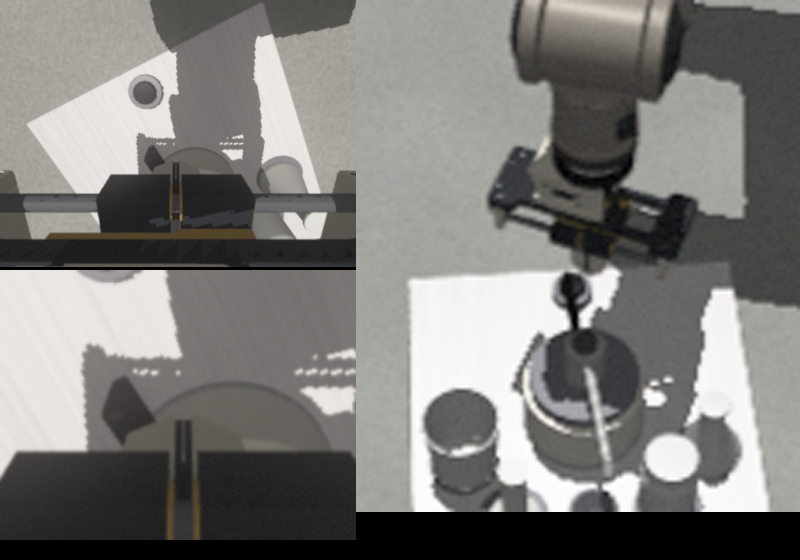

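```bash
python3 - <<'E'
from h import *
s=monitor.observe(); p=s["tool_pos"]
f=lambda q:((q-[190,90])*[444/130,512/150]+[356,0]).round()
for dz in(0,.05,.1): print(f(proj("scene",p+[0,0,dz])))
for q in((.5325,-.0144,.121),(.5325,-.0144,.087),(.595,0,.121),(.4818,-.0131,.025),(.64,.0105,.156)): print(q,f(proj("scene",q)))
print(proj("top",p), [wray(s,u,v,.121).round(3).tolist() for u,v in((150/356*512,150/267*384-0),(215,228),(220,243),(237,233))], wray(s,252,233,.104))
E
```

```text
[590. 291.]
[591. 261.]
[592. 230.]
(0.5325, -0.0144, 0.121) [566. 269.]
(0.5325, -0.0144, 0.087) [566. 288.]
(0.595, 0, 0.121) [576. 320.]
(0.4818, -0.0131, 0.025) [571. 284.]
(0.64, 0.0105, 0.156) [583. 338.]
[248.80026461 209.98615053] [[0.529, -0.008, 0.121], [0.537, -0.012, 0.121], [0.548, -0.012, 0.121], [0.544, 0.001, 0.121]] [0.55484382 0.00824473 0.104     ]
```

```bash
python3 - <<'E'
from h import *
s=monitor.observe()
print("btn",wray(s,208.5,132.3,.025),"tray corners", wray(s,27*512/356,124*384/267,.008), wray(s,263*512/356,3,.008))
a=vision.read_camera("wrist")[:,:,::-1]; b=vision.read_camera("scene")[:,:,::-1]; 
cv2.imwrite("pics/w4r.png",a);cv2.imwrite("pics/s4r.png",b)
A=cv2.resize(a[190:300,190:320],(520,440),interpolation=cv2.INTER_CUBIC)
B=cv2.resize(b[140:195,240:275],(280,440),interpolation=cv2.INTER_CUBIC)
o=np.hstack([A,B]); o=np.clip(o.astype(float)*2,0,255).astype(np.uint8); cv2.imwrite("pics/c4.png",o)
print(proj("scene",s["tool_pos"]))
E
```

```text
btn [ 0.48396356 -0.0116616   0.025     ] tray corners [ 0.47987773 -0.19234816  0.008     ] [0.42370369 0.15856227 0.008     ]
[258.54813841 175.15141782]
```

View pics/c4.png

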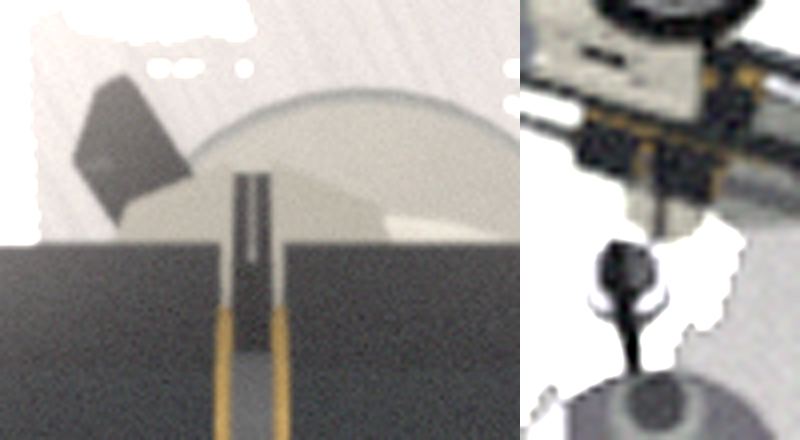

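The button and tray rays agree, so the camera pose is right. In the scene view, though, the fingertips end at full-frame row 169. The stated TCP projects to row 175, so the tips are about 30 mm higher than I assumed and passed over the tab without touching it. I'll go back to the −y side and work about 32 mm lower, which still clears everything outside the housing.

move_arm(
  rows=[
    [0,0,30,0,1],
    [2,-15,0,0.1,1],
    [3,-17,0,0.12,1],
    [4,-17,0,0.12,1],
    [4,-17,0,0.12,1],
    [0,0,0,0,1],
    [0,0,-25,0,1],
    [0,0,-25,0,1],
    [0,0,-12,0,1],
    [0,0,0,0,1],
    [0,0,0,0,1],
  ],
)

```text
time: 5.3
tool_pos: [0.5585, -0.0547, 0.0716]
tool_rot: [-3.141, 0.001, -2.972]
contact_force: [-0.0, 0.4, 0.8]
opening: 0.0006
grip_force: 0.0
```

move_arm(
  rows=[
    [-1,5,0,0,1],
    [-1,5,0,0,1],
    [-1,4,0,0,1],
    [-1,4,0,0,1],
    [-1,4,0,0,1],
  ],
)

```text
time: 5.8
tool_pos: [0.553, -0.0324, 0.0711]
tool_rot: [-3.142, 0.0, -2.971]
contact_force: [-0.8, -0.3, -0.5]
opening: 0.0008
grip_force: 0.0
```

```bash
python3 - <<'E'
from h import *
s=monitor.observe(); print(s["tool_pos"],s["tool_rot"],s["contact_force"])
a=vision.read_camera("wrist")[:,:,::-1]; b=vision.read_camera("scene")[:,:,::-1]; 
A=cv2.resize(a[150:300,150:320],(500,440),interpolation=cv2.INTER_CUBIC)
B=cv2.resize(b[140:220,235:285],(275,440),interpolation=cv2.INTER_CUBIC)
o=np.hstack([A,B]); o=np.clip(o.astype(float)*1.6,0,255).astype(np.uint8); cv2.imwrite("pics/c5.png",o)
E
```

```text
[ 0.55298618 -0.03239365  0.0710581 ] [-3.14155696e+00  3.02212669e-04 -2.97121203e+00] [-0.79776535 -0.26520057 -0.49409752]
```

View pics/c5.png

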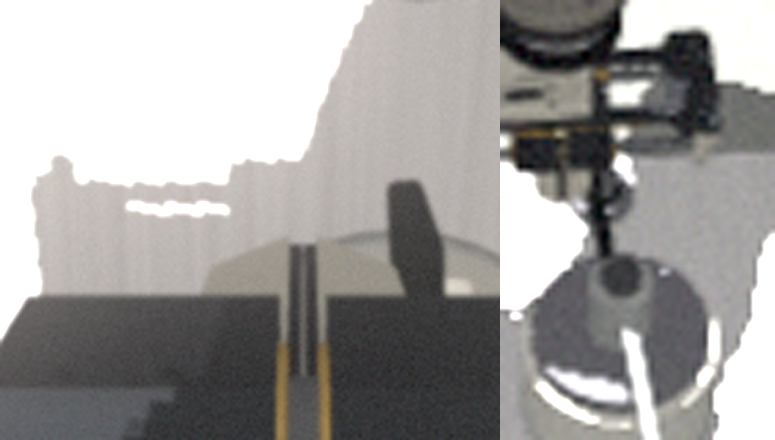

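The wrist view now shows the 38 mm wide finger pair (beige wedge, x 205–405 in the crop) right beside the tab at x 390–440. I'll push a short way and check that the spout follows.

move_arm(
  rows=[
    [-1,4,0,-0.04,1],
    [-1,4.5,0,-0.04,1],
    [-1,4.5,0,-0.05,1],
    [-1.4,5.3,0,-0.058,1],
    [-1,5.3,0,-0.058,1],
    [-0.8,5.3,0,-0.058,1],
  ],
)

```text
time: 6.5
tool_pos: [0.546, -0.0046, 0.0709]
tool_rot: [-3.14, -0.002, 3.005]
contact_force: [-2.9, -3.4, 4.0]
opening: 0.0004
grip_force: 2.1
```

```bash
cat >> h.py <<'E'
def spout():
    # bright/changed spout: angular profile at several radii on z=.137 seen by scene camera
    im=cv2.cvtColor(vision.read_camera("scene"),cv2.COLOR_RGB2GRAY)
    A=np.array([.640,.0105]); 
    th=np.radians(np.arange(-85,40,1.)); P=[]
    for r in np.arange(.06,.125,.005):
        P.append([im[tuple(np.round(proj("scene",[A[0]+r*np.cos(t),A[1]+r*np.sin(t),.137])[::-1]).astype(int))] for t in th])
    return np.degrees(th),np.array(P),im
E
python3 - <<'E'
from h import *
s=monitor.observe(); print(s["tool_pos"],s["contact_force"])
th,P,im=spout(); old=cv2.imread("pics/scene0.png",0)
d=cv2.absdiff(im,old)[160:270,195:320]; ys,xs=np.where(d>50); print(len(ys))
cv2.imwrite("pics/s6.png",im)
b=im[160:270,195:320]; a=np.hstack([b,np.where(d>40,d,0).astype(np.uint8)])
cv2.imwrite("pics/c6.png",cv2.resize(a,None,fx=3,fy=3,interpolation=cv2.INTER_CUBIC))
E
```

```text
[ 0.54595779 -0.0045932   0.07090064] [-2.941938   -3.37263787  4.02864223]
2898
```

View pics/c6.png

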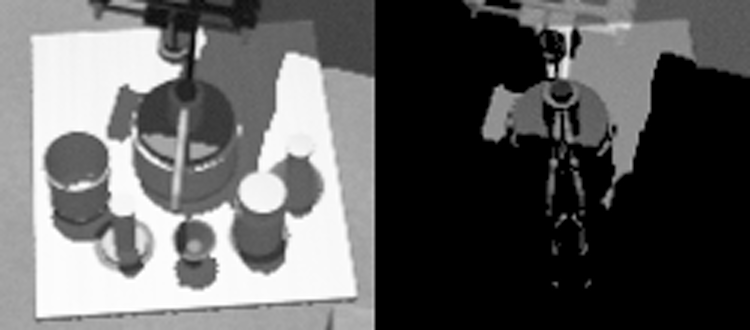

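The spout now follows: in the left panel its end has moved from about (207,209) to (176,205). I'll check its angle against what the finger position predicts.

```bash
python3 - <<'E'
from h import *
A=np.array([.640,.0105])
for u,v in((176,205),(180,150)):
    p=ray("scene",195+u/3-.33,160+v/3-.33,.137); d=p[:2]-A; print(np.hypot(*d),np.degrees(np.arctan2(d[1],d[0])))
s=monitor.observe(); d=s["tool_pos"][:2]-A; r=np.hypot(*d); print("pred tab",r,np.degrees(np.arctan2(d[1],d[0])-np.arcsin(.023/r))%360-180)
for a in np.radians([175,165,155,145,135,127,122,118.7]):
    u=np.array([np.cos(a),np.sin(a)]);n=np.array([-u[1],u[0]])
    print(np.degrees(a).round(1),(1000*(A+.092*u+.023*n)).round(1))
E
```

```text
0.13663376852747272 0.2003454976704148
0.06856952748611816 -0.46425595382720103
pred tab 0.09518467659013459 -5.3902242518556704
175.0 [546.3  -4.4]
165.0 [545.2  12.1]
155.0 [546.9  28.5]
145.0 [551.4  44.4]
135.0 [558.7  59.3]
127.0 [566.3  70.1]
122.0 [571.7  76.3]
118.7 [575.6  80.2]
```

move_arm(
  rows=[
    [-0.4,5.5,0,-0.05,1],
    [-0.4,5.5,0,-0.055,1],
    [-0.3,5.5,0,-0.058,1],
    [0.5,5.5,0,-0.058,1],
    [0.5,5.5,0,-0.058,1],
    [0.7,5.4,0,-0.058,1],
    [1.5,5.3,0,-0.058,1],
    [1.5,5.3,0,-0.058,1],
    [1.5,5.3,0,-0.058,1],
  ],
)

```text
time: 7.45
tool_pos: [0.5509, 0.0448, 0.0708]
tool_rot: [-3.14, -0.002, 2.496]
contact_force: [-4.9, -0.7, 3.7]
opening: 0.0006
grip_force: 2.3
```

move_arm(
  rows=[
    [2.4,5,0,-0.058,1],
    [2.4,5,0,-0.058,1],
    [2.5,4.9,0,-0.058,1],
    [2.5,3.6,0,-0.046,1],
    [2.5,3.6,0,-0.046,1],
    [2.6,3.6,0,-0.046,1],
    [0,0,0,0,1],
  ],
)

```text
time: 8.15
tool_pos: [0.5664, 0.0711, 0.0708]
tool_rot: [-3.141, -0.001, 2.186]
contact_force: [-2.7, 0.4, 2.1]
opening: 0.0002
grip_force: 1.3
```

```bash
cat >> h.py <<'E'
def ang(name,u,v,z=.137):
    A=np.array([.640,.0105]); d=ray(name,u,v,z)[:2]-A; return np.hypot(*d).round(3),np.degrees(np.arctan2(d[1],d[0])).round(1)
def diffspout(name):
    # angular profile of change against the start picture, along the spout's circle heights
    im=vision.read_camera(name)[:,:,::-1].astype(int); old=cv2.imread(f"pics/{name}0.png").astype(int)
    d=np.abs(im-old).sum(2); A=np.array([.640,.0105]); out=[]
    for t in np.arange(-80,21,2):
        v=[]
        for r in np.arange(.085,.131,.005):
            u=proj(name,[A[0]+r*np.cos(np.radians(t)),A[1]+r*np.sin(np.radians(t)),.137]); v.append(d[int(round(u[1])),int(round(u[0]))])
        out.append((int(t),int(np.median(v))))
    return out
E
python3 - <<'E'
from h import *
s=monitor.observe(); print(s["tool_pos"],s["tool_rot"],s["contact_force"])
print(diffspout("scene")); print(diffspout("top"))
E
```

```text
[0.56640545 0.07105525 0.07081548] [-3.14106472e+00 -9.37384420e-04  2.18589068e+00] [-2.6634583   0.42970837  2.14409521]
[(-80, 5), (-78, 3), (-76, 2), (-74, 2), (-72, 4), (-70, 3), (-68, 3), (-66, 3), (-64, 3), (-62, 3), (-60, 5), (-58, 4), (-56, 4), (-54, 9), (-52, 76), (-50, 172), (-48, 198), (-46, 17), (-44, 6), (-42, 3), (-40, 4), (-38, 3), (-36, 4), (-34, 3), (-32, 3), (-30, 5), (-28, 3), (-26, 5), (-24, 3), (-22, 4), (-20, 7), (-18, 6), (-16, 5), (-14, 5), (-12, 4), (-10, 6), (-8, 4), (-6, 4), (-4, 4), (-2, 7), (0, 4), (2, 7), (4, 4), (6, 5), (8, 5), (10, 15), (12, 103), (14, 281), (16, 154), (18, 14), (20, 5)]
[(-80, 14), (-78, 29), (-76, 33), (-74, 30), (-72, 31), (-70, 31), (-68, 33), (-66, 32), (-64, 30), (-62, 25), (-60, 19), (-58, 18), (-56, 17), (-54, 16), (-52, 24), (-50, 127), (-48, 136), (-46, 33), (-44, 98), (-42, 33), (-40, 30), (-38, 29), (-36, 23), (-34, 18), (-32, 23), (-30, 23), (-28, 25), (-26, 26), (-24, 27), (-22, 26), (-20, 20), (-18, 22), (-16, 31), (-14, 30), (-12, 34), (-10, 31), (-8, 36), (-6, 31), (-4, 31), (-2, 25), (0, 18), (2, 19), (4, 16), (6, 16), (8, 18), (10, 17), (12, 49), (14, 114), (16, 84), (18, 83), (20, 25)]
```

move_arm(
  rows=[
    [3.2,3.4,0,-0.05,1],
    [3.4,3.3,0,-0.05,1],
    [3.5,3.2,0,-0.05,1],
    [3.3,2.8,0,-0.05,1],
    [0,0,0,0,1],
    [0,0,0,0,1],
  ],
)

```text
time: 8.85
tool_pos: [0.5804, 0.083, 0.0708]
tool_rot: [3.141, 0.0, 1.987]
contact_force: [-0.8, 0.5, 1.6]
opening: 0.0003
grip_force: 0.7
```

```bash
python3 - <<'E'
from h import *
s=monitor.observe(); print(s["tool_pos"],s["tool_rot"],s["contact_force"])
print(diffspout("scene")[:20]); print(diffspout("top")[:20])
E
```

```text
[0.58037516 0.08304029 0.07081856] [3.14106002e+00 2.79774396e-04 1.98677777e+00] [-0.82115483  0.45124978  1.64463478]
[(-80, 3), (-78, 3), (-76, 3), (-74, 3), (-72, 4), (-70, 3), (-68, 4), (-66, 7), (-64, 56), (-62, 119), (-60, 220), (-58, 161), (-56, 5), (-54, 4), (-52, 6), (-50, 6), (-48, 2), (-46, 4), (-44, 4), (-42, 4)]
[(-80, 15), (-78, 30), (-76, 32), (-74, 31), (-72, 31), (-70, 29), (-68, 31), (-66, 31), (-64, 24), (-62, 68), (-60, 152), (-58, 50), (-56, 22), (-54, 16), (-52, 20), (-50, 17), (-48, 19), (-46, 20), (-44, 29), (-42, 30)]
```

The spout is now at −60° in both views and the beaker is at about −61°, so they line up. I'll back off, rise, and go above the button.

move_arm(
  rows=[
    [-5,-3,0,0,1],
    [-7,-4,0,0,1],
    [-8,-4,0,0,1],
    [0,0,40,0,1],
    [0,0,40,0,1],
    [-6,-8,10,0.13,1],
    [-8,-8,0,0.13,1],
    [-8,-8,0,0.13,1],
    [-8,-8,0,0.13,1],
    [-8,-8,0,0.13,1],
    [-8,-8,0,0.13,1],
    [-8,-8,0,0.13,1],
  ],
)

```text
time: 10.15
tool_pos: [0.5052, 0.0156, 0.1608]
tool_rot: [-3.142, 0.0, 2.9]
contact_force: [0.6, -0.2, -0.1]
opening: 0.0002
grip_force: 0.0
```

move_arm(
  rows=[
    [-8,-10,0,0.13,1],
    [-8,-10,0,0.13,1],
    [-8,-10,0,0.13,1],
    [0,0,0,0,1],
    [0,0,0,0,1],
  ],
)

```text
time: 10.65
tool_pos: [0.4821, -0.0138, 0.161]
tool_rot: [3.141, 0.001, -3.003]
contact_force: [0.1, -0.3, 0.2]
opening: 0.0004
grip_force: 0.0
```

```bash
python3 - <<'E'
from h import *
s=monitor.observe(); print(s["tool_pos"],s["tool_rot"],s["contact_force"])
im=vision.read_camera("top")[:,:,::-1]; cv2.imwrite("pics/t7.png",im)
print(diffspout("scene")[5:16]); print(diffspout("top")[5:16])
w=vision.read_camera("wrist"); g=cv2.cvtColor(w,cv2.COLOR_RGB2GRAY); cv2.imwrite("pics/w7.png",g)
# outlet vs beaker rim in scene view
for n in("scene","top"):
    print(n,"beaker ctr z.117",proj(n,[.703,-.104,.117]))
# button: dark blob in wrist
m=((g<70)*255).astype(np.uint8); m[225:]=0
k,_,st,c=cv2.connectedComponentsWithStats(m)
for i in range(1,k):
    if 60<st[i,4]<6000: print(st[i],c[i].round(1),wray(s,*c[i],.025).round(4))
E
```

```text
[ 0.48209543 -0.01384269  0.16101241] [ 3.14147182e+00  6.03992820e-04 -3.00281350e+00] [ 0.1494398  -0.32723176  0.20637136]
[(-70, 3), (-68, 3), (-66, 5), (-64, 58), (-62, 122), (-60, 217), (-58, 164), (-56, 7), (-54, 5), (-52, 3), (-50, 4)]
[(-70, 34), (-68, 34), (-66, 38), (-64, 30), (-62, 71), (-60, 156), (-58, 49), (-56, 24), (-54, 18), (-52, 19), (-50, 21)]
scene beaker ctr z.117 [220.3759659 208.9547335]
top beaker ctr z.117 [291.18607338 149.88803538]
[255 167  13  22 131] [262.1 178.5] [ 0.486  -0.0026  0.025 ]
```

move_arm(
  rows=[
    [0,0,-40,0,1],
    [0,0,-40,0,1],
    [0,0,-20,0,1],
    [0,0,0,0,1],
    [0,0,-5,0,1],
    [0,0,-5,0,1],
    [0,0,0,0,1],
  ],
)

```text
time: 11.55
tool_pos: [0.4826, -0.0137, 0.0513]
tool_rot: [-3.141, 0.001, -2.998]
contact_force: [0.5, 0.1, 0.1]
opening: 0.0007
grip_force: 0.0
```

```bash
python3 - <<'E'
from h import *
s=monitor.observe(); im=vision.read_camera("scene"); g=cv2.cvtColor(im,cv2.COLOR_RGB2GRAY); cv2.imwrite("pics/s8.png",g)
p=s["tool_pos"]; print(p,s["contact_force"])
u=proj("scene",p); print(u,proj("scene",p+[0,0,.03]),proj("scene",[.4818,-.0131,.025]))
r,c=int(u[1]),int(u[0]); print(cv2.imread("pics/scene0.png",0)[r-16:r+14,c-10:c+11]); print(g[r-16:r+14,c-10:c+11])
E
```

```text
[ 0.48261261 -0.01374519  0.05125133] [0.48396579 0.09843097 0.14450964]
[252.79251692 169.28002143] [252.83593481 164.35597033] [252.94428701 173.3020026 ]
[[161 162 160 161 159 160 162 165 164 163 160 161 161 161 161 162 164 164
  165 163 161]
 [161 160 159 162 160 158 159 164 164 160 165 160 161 159 163 161 163 160
  163 158 161]
 [162 164 164 162 161 159 160 159 159 162 164 165 161 162 163 162 163 162
  160 160 158]
 [164 165 162 158 158 159 165 160 160 159 161 159 159 160 162 164 159 162
  163 161 159]
 [163 162 163 160 160 164 166 162 160 158 158 160 161 160 161 160 161 159
  164 164 160]
 [166 166 168 163 162 162 166 166 164 160 161 160 163 164 160 162 162 161
  162 163 161]
 [160 160 165 164 162 165 164 162 161 166 163 162 163 163 162 164 164 163
  161 164 162]
 [164 165 165 165 164 164 159 164 163 163 165 165 161 157 164 163 162 160
  159 161 163]
 [167 166 165 164 163 162 165 165 163 161 164 163 164 163 165 165 163 164
  164 162 165]
 [166 166 164 162 164 166 161 163 164 163 166 165 164 162 163 161 163 165
  167 164 166]
 [164 162 161 164 165 166 166 166 163 165 168 164 164
[... 3698 characters left out ...]
5 244 243 175  59  43  23  19  18  17  14  13  25  49  54  88
  102 104 102]
 [245 245 245 245 236 159  56  51  33  25  20  19  23  34  43  58  60  89
  102 104 104]
 [245 246 246 245 194  77  58  57  55  43  36  37  41  47  59  60  67  89
  103 104 103]
 [233 232 232 235 176  88  72  58  58  61  60  60  59  59  56  58  79  98
  102 103 104]
 [104 103 101 105 102 100  92  75  60  59  59  55  58  61  57  76  94 102
  101 105 106]
 [144 132 104 106 101 101 101  97  86  73  65  66  66  82  79  94 102 101
  103 102 103]
 [204 175 102 103  99  98 103 103 106  93  91  92  98 103 103 103 101 103
  102 102 102]
 [103 104 101 103 102 103 104 102 102 103 102 105 102 105 106 101 105 102
  101 104 103]]
```

The fingertips are about 30 mm above the stated TCP, at row 164, with the button top at row 173.5 in the same column (253). I'll descend slowly and watch the force.

move_arm(
  rows=[
    [0,0,-15,0,1],
    [0,0,-12,0,1],
    [0,0,-6,0,1],
    [0,0,-3,0,1],
    [0,0,0,0,1],
  ],
)

```text
time: 12.1
tool_pos: [0.4824, -0.0138, 0.015]
tool_rot: [3.142, 0.0, -2.998]
contact_force: [-0.4, 0.6, 0.0]
opening: 0.0003
grip_force: 0.0
```

move_arm(
  rows=[
    [0,0,-2,0,1],
    [0,0,-2,0,1],
    [0,0,-2,0,1],
    [0,0,0,0,1],
  ],
)

```text
time: 12.5
tool_pos: [0.4821, -0.0137, 0.0087]
tool_rot: [3.141, -0.0, -2.998]
contact_force: [0.7, -0.1, -0.5]
opening: 0.0009
grip_force: 0.0
```

move_arm(
  rows=[
    [0,0,-2,0,1],
    [0,0,-2,0,1],
    [0,0,0,0,1],
  ],
)

```text
time: 12.8
tool_pos: [0.482, -0.0137, 0.0045]
tool_rot: [3.141, -0.0, -2.998]
contact_force: [-0.4, 0.2, 0.2]
opening: 0.0008
grip_force: 0.0
```

move_arm(
  rows=[
    [0,0,-2,0,1],
    [0,0,-2,0,1],
    [0,0,0,0,1],
  ],
)

```text
time: 13.1
tool_pos: [0.482, -0.0137, 0.0005]
tool_rot: [3.141, -0.001, -2.998]
contact_force: [0.6, -0.1, 0.3]
opening: 0.0004
grip_force: 0.0
```

move_arm(
  rows=[
    [0,0,-2,0,1],
    [0,0,-2,0,1],
    [0,0,0,0,1],
  ],
)

```text
time: 13.4
tool_pos: [0.482, -0.0137, -0.0035]
tool_rot: [3.141, -0.001, -2.998]
contact_force: [0.6, 0.6, 0.9]
opening: 0.0004
grip_force: 0.0
```

move_arm(
  rows=[
    [0,0,-2,0,1],
    [0,0,-1,0,1],
    [0,0,0,0,1],
  ],
)

```text
time: 13.7
tool_pos: [0.4821, -0.0137, -0.0063]
tool_rot: [3.141, -0.0, -2.998]
contact_force: [-0.1, 0.1, -0.1]
opening: 0.0003
grip_force: 0.0
```

move_arm(
  rows=[
    [0,0,-2,0,1],
    [0,0,-1,0,1],
    [0,0,0,0,1],
  ],
)

```text
time: 14.0
tool_pos: [0.4823, -0.0138, -0.0092]
tool_rot: [3.142, 0.0, -2.998]
contact_force: [-0.2, -0.4, 1.6]
opening: 0.0004
grip_force: 0.8
```

move_arm(
  rows=[
    [0,0,-1,0,1],
    [0,0,-1,0,1],
    [0,0,0,0,1],
  ],
)

```text
time: 14.3
tool_pos: [0.4823, -0.0137, -0.0111]
tool_rot: [3.142, 0.0, -2.998]
contact_force: [-0.5, 0.0, 2.6]
opening: 0.0003
grip_force: 1.4
```

The force rises as the spring should, so I'll press on to the stop.

move_arm(
  rows=[
    [0,0,-1,0,1],
    [0,0,-1,0,1],
    [0,0,-1,0,1],
    [0,0,0,0,1],
  ],
)

```text
time: 14.7
tool_pos: [0.4823, -0.0138, -0.0142]
tool_rot: [3.142, 0.0, -2.998]
contact_force: [-0.6, -0.6, 3.6]
opening: 0.0004
grip_force: 2.3
```

move_arm(
  rows=[
    [0,0,-1,0,1],
    [0,0,0,0,1],
  ],
)

```text
time: 14.9
tool_pos: [0.4824, -0.0138, -0.0147]
tool_rot: [-3.142, 0.0, -2.998]
contact_force: [-1.3, -1.3, 8.6]
opening: 0.0005
grip_force: 4.3
```

move_arm(
  rows=[
    [0,0,-1,0,1],
    [0,0,0,0,1],
    [0,0,0,0,1],
  ],
)

```text
time: 15.2
tool_pos: [0.4824, -0.0138, -0.0149]
tool_rot: [-3.141, 0.001, -2.998]
contact_force: [-4.4, -0.2, 17.7]
opening: 0.0004
grip_force: 9.0
```

move_arm(
  rows=[
    [0,0,5,0,1],
    [0,0,10,0,1],
    [0,0,30,0,1],
    [0,0,40,0,1],
    [0,0,40,0,1],
    [0,0,40,0,1],
    [0,0,0,0,1],
    [0,0,0,0,1],
    [0,0,0,0,1],
    [0,0,0,0,1],
  ],
)

```text
time: 16.2
tool_pos: [0.4812, -0.0136, 0.1474]
tool_rot: [3.14, -0.003, -2.998]
contact_force: [0.3, 0.2, 0.6]
opening: 0.0001
grip_force: 0.0
```

```bash
python3 - <<'E'
from h import *
s=monitor.observe(); print(s["time"],s["tool_pos"],s["contact_force"])
print(diffspout("scene")[5:16]); print(diffspout("top")[5:16])
# beaker unmoved: change around the beaker foot, and button appearance, scene view vs start
im=cv2.cvtColor(vision.read_camera("scene"),cv2.COLOR_RGB2GRAY).astype(int); o=cv2.imread("pics/scene0.png",0).astype(int)
print("beaker region change",(np.abs(im-o)[200:242,205:232]>25).sum(),"button patch",im[168:182:2,253],o[168:182:2,253])
E
```

```text
16.2 [ 0.48117966 -0.01356637  0.1473685 ] [0.30410902 0.22116763 0.56117787]
[(-70, 3), (-68, 3), (-66, 7), (-64, 56), (-62, 120), (-60, 224), (-58, 166), (-56, 8), (-54, 4), (-52, 3), (-50, 4)]
[(-70, 35), (-68, 35), (-66, 36), (-64, 29), (-62, 70), (-60, 159), (-58, 45), (-56, 21), (-54, 18), (-52, 22), (-50, 20)]
beaker region change 39 button patch [184  68  50  58  21 145  65] [180  62  49  45  37  45  45]
```

The force reached 17.7 N against the stop, so the button went fully down, and I've lifted off it. The spout hasn't moved and the beaker region is nearly unchanged; the small difference there fits the spout now hanging over the beaker.

```bash
python3 -c "
from cell import workorder
print(workorder.hand_in())"
```

```text
the job is handed in; nothing more can be done
None
```

The job is handed in (no verdict came back): both cameras put the spout at about −60° with the beaker centre at about −61° (a few mm off), and the start button was pressed to its stop at about 18 N and released, after a first push that passed over the tab without touching it and had to be redone lower.

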